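# Shut the thermal cycler and clamp its lid to the click

## Task

The thermal cycler is loaded and ready to run: push its open lid fully down, then turn the bar knob on top of the lid clockwise (seen from above) until the pressure plate is all the way down and the knob's slip clutch has clicked over at least once. Stop soon after the clicking starts, well within one turn, leave the lid shut and clamped, and do not shift the white tube rack and the pipette-tip box that stand beside the machine.

Things in the scene. Friction and masses are not known exactly. Their poses are not given: they have to be found in the camera images.
- cycler: Thermal cycler, a heavy white bench machine that cannot shift: 330 mm deep (x), 210 mm wide (y), deck 124 mm above the table, sloping grey panel with a screen in front. Origin on the table under its middle; x points level from front to rear (the front looks to the robot, turned up to 20 degrees), y to the left seen from the robot, z up. Hinge line along y at x = +105, z = 128 mm.
- lid (a joint): Angle (rad) of the cycler's grey lid on its rear hinge: 0 = shut flat on the deck, grows as its front lifts; starts open at 0.7 to 1.1. The hinge is stiff: the lid stays where it is left, open or shut, and has no catch; 2 to 8 N at the front edge pushes it down.
- lid_hinge (a point): Middle of the hinge line, at the lower rear edge of the lid. Axes move with the lid: x rearward along it, y along the hinge line, z square out of its top face. The lid runs 198 mm from here towards -x, is 182 mm wide (y) and 52 mm thick (top face at z = 52 mm), with a lip at its front.
- lid_lip (a point): Middle of the top face of the lip on the lid's front edge, 209 mm from the hinge line along the lid and 40 mm above it (lid shut). The lip is 100 mm wide (y) and 12 mm thick; it stands out 26 mm from the lid's front (from x = -15 to +11 mm here it is free above; behind that the lid's front face rises 12 mm). Axes as the lid's.
- knob_bar (a point): Centre of the black bar knob on the lid, half-way up the bar, on its turning axis: 100 mm from the hinge line along the lid, 85 mm above it, square to the lid. Bar 110 mm long (this x), 22 mm thick (y), round ends, 28 mm high (z): its top is 14 mm above this point, its underside 19 mm clear of the lid's top. Hub under it 54 mm across. Can be pushed round by one arm of the bar.
- screw (a joint): Turn (rad) of the clamping screw under the knob: grows as the knob turns clockwise seen from above, lowering the pressure plate in the lid 1.5 mm per rad; starts at 0.5 to 1.9, hard stop with the plate fully down and clamped at 4.0. Turns with the knob (0.07 N m friction) up to the stop; turned back, it opens again.
- knob (a joint): Slip (rad) of the knob over the screw, positive clockwise: about 0 while both turn together. With the screw at its stop the clutch gives way at about 0.3 N m and the knob clicks on, one click every 0.52 rad (12 a turn); let go, it comes to rest near a multiple of 0.52. The knob's whole turn is screw + slip.
- white_rack: Bystander: white tube rack with a few red-capped tubes, 54 x 117 x 66 mm (95 mm with tubes), standing on the table to the right of the cycler. Origin under its centre.
- tip_box: Bystander: blue pipette-tip box with a pale cover, 122 x 84 x 90 mm, on the table to the left of the cycler. Origin under its centre.

How it is judged:
By the outcome, as a careful person would: the job done as asked, in the order asked, and still so for the second after the job is handed in, with the robot touching nothing.
It also fails if it takes over 56 s, if anything falls off the work surface, if the arm or the gripper's body presses on something with over 40 N, if the wrist force passes 120 N, or if a joint passes its speed limit or range.

## Robot

A 7-joint arm with a two-finger parallel gripper is mounted at the origin on the work surface. World frame = base frame: x ahead of the robot, y to its left, z up, the work surface at z = 0. Lengths are in m, angles in rad, forces in N, time in s.
With the tool pointing down it reaches from about 0.35 to 0.9 m from the base axis. Payload 19.9 kg.
Tool frame: the origin (TCP) lies between the finger pads; the fingertips stand 19 mm ahead of it and the grasp point (between the pads) is the TCP; z points along the fingers, y is the line along which they close (so a half turn about z gives the same grasp; the last joint's range is limited). The gripper opens to 94 mm and grips with 3 to 60 N. Pads are 16 mm wide; open, the fingers measure 119 mm over their backs; the gripper's body (75 mm by 177 mm) begins 78 mm behind the grasp point.
Start: joints at [1.065, 0.417, -0.01, 1.614, 0.005, 1.111, -0.053], TCP at [0.28, -0.559, 0.224] pointing down, gripper open.
Joint ranges: [-2.81, 2.81], [-0.39, 2.02], [-1.27, 1.25], [0.06, 2.57], [-1.19, 4.33], [0.19, 2], [-2.82, 2.82]. Speed limits (rad/s): [1.89, 1.89, 2.39, 2.39, 3.01, 3.01, 3.01].

## Interface

Orientations are given as a 3x3 rotation matrix whose columns are the frame's x, y, z axes.
In Python, from rig import robot gives the robot as it stands. Calls block until the motion is done:
- robot.move_ptp(position, orientation): joint-space move of the TCP to a pose.
- robot.move_linear(position, velocity=0.15, frame=None, threshold=None): straight line of the TCP; frame=None keeps the orientation; velocity is the mean speed in m/s. With threshold (N) it stops when the force on the tool has changed by that much, and returns True; else False.
- robot.goto_joints(angles): joint-space move.
- robot.gripper_to(opening): finger opening in m; the grip force is fixed at half the most; returns when the fingers have stopped.
- robot.pause(seconds).
- robot.ik(position, orientation): joint angles nearest the present ones, or None.
- robot.get_state(): the state.
- robot.grab_frame(name): name is "side" or "top"; returns the picture (480x640x3 uint8, red, green, blue); there is no depth.
- robot.camera_info(name): a dict with "fx", "fy", "cx", "cy" (pixels), "rvec" (rotation vector, rad) and "tvec" (3), from world to camera coordinates, as OpenCV has them. Camera axes: x right, y down, z forward; pixel columns grow to the right and rows downward; lengths in m; the calibration is good to about 2 mm. A picture is of the moment at which its call begins. camera_info takes no time and is no camera call.
A pose or a line that the arm cannot do raises robot.PlanningError and nothing moves.
- robot.sign_off(): hands the job in; it is judged then, once.
The state is a dict: "time": time; "qpos": joint angles; "joint_vel": joint speeds; "effort": joint torques, N m; "ee_pos": TCP position; "tool_rot": TCP orientation; "force": force on the tool from outside, world axes, zero at the start; "moment": the same for the moment, N m; "opening": finger opening in m; "grasp_force": force on a finger pad.
Only numpy, scipy, OpenCV 4.12 (cv2) and the standard library are available. Lean on these libraries where they do the work, as an engineer would, in place of code of your own. Each camera call takes 0.05 s, during which the arm holds its last target. There are 200 camera calls.

## Working session

There is one attempt and no reset: what is moved stays moved. The work goes in short steps, each a Python script; the robot and the scene stay as the last script left them, time stands still between calls to the robot, and variables do not carry over. Pictures are saved under pics/ and viewed, at most 10 in all, crops included, and the job is handed in when it is done.

```bash
mkdir -p pics; ls
python3 - <<'E'
from rig import robot
import cv2
for n in("side","top"):
    cv2.imwrite(f"pics/{n}0.png",robot.grab_frame(n)[:,:,::-1]); print(n,robot.camera_info(n))
print(robot.get_state())
E
```

```text
pics
side {'fx': 496.62563817707536, 'fy': 496.62563817707536, 'cx': 322.2741118669063, 'cy': 242.22227850090385, 'rvec': array([ 2.32299301,  1.72105621, -0.26201328]), 'tvec': array([-0.22776659, -0.46280374,  1.14498134])}
top {'fx': 455.75596473008966, 'fy': 455.75596473008966, 'cx': 311.08310474212817, 'cy': 235.11538155390036, 'rvec': array([ 2.1536447 , -2.14795995,  0.17676688]), 'tvec': array([0.05741592, 0.56740187, 0.80692473])}
{'time': 0.1, 'qpos': array([ 1.06549113,  0.41791259, -0.01034174,  1.61410214,  0.00471365,
        1.11070138, -0.05298258]), 'joint_vel': array([-0.00012553, -0.00401092, -0.00057408, -0.00402917, -0.00039566,
       -0.00262057,  0.00193206]), 'effort': array([ 1.13389873e-03, -8.52576256e+01,  6.39612302e-01, -4.26696503e+01,
       -4.88906319e-02,  1.63932057e-02,  3.23103677e-05]), 'ee_pos': array([ 0.27946394, -0.55868575,  0.22389369]), 'tool_rot': array([[ 8.94326777e-01,  4.47414011e-01, -5.64056926e-04],
       [ 4.47414359e-01, -8.94326283e-01,  9.43801225e-04],
       [-8.21810429e-05, -1.09643388e-03, -9.99999396e-01]]), 'force': array([-0.11183923, -0.07195456,  0.09976641]), 'moment': array([0.01362965, 0.04888471, 0.01348789]), 'grasp_force': 0.0, 'opening': 0.09401562536299597}
```

View pics/side0.png

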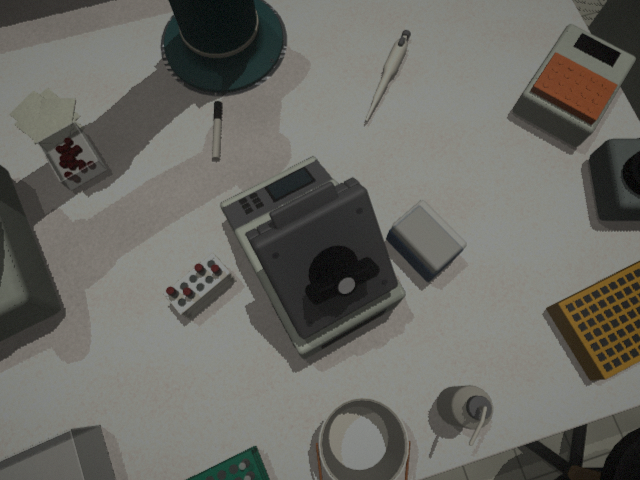

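View pics/top0.png

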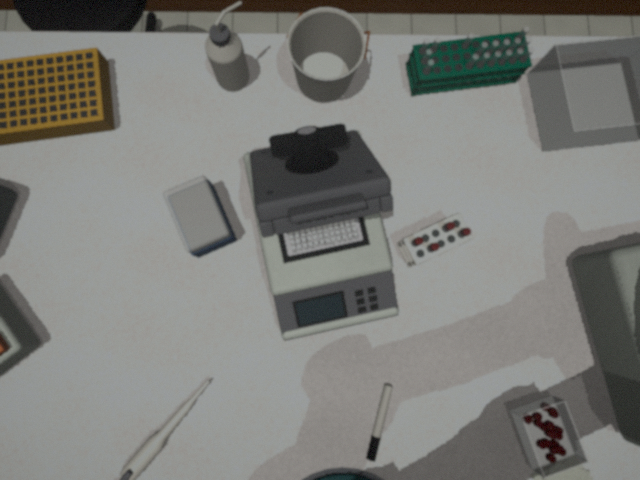

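The side view shows the cycler at about (310,255) with its lid open, the rack at (200,287) and the tip box at (427,240). The top view shows the cycler at about (325,230), with the lid lip at (330,208). I'll enlarge both.

Run:
```python
import cv2
a=cv2.imread("pics/side0.png")[150:360,150:470]; b=cv2.imread("pics/top0.png")[110:350,160:480]
g=lambda i:cv2.convertScaleAbs(cv2.resize(i,None,fx=2.5,fy=2.5,interpolation=cv2.INTER_CUBIC),alpha=1.7)
cv2.imwrite("pics/s1.png",g(a));cv2.imwrite("pics/t1.png",g(b))
```

```text
(no output)
```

View pics/s1.png

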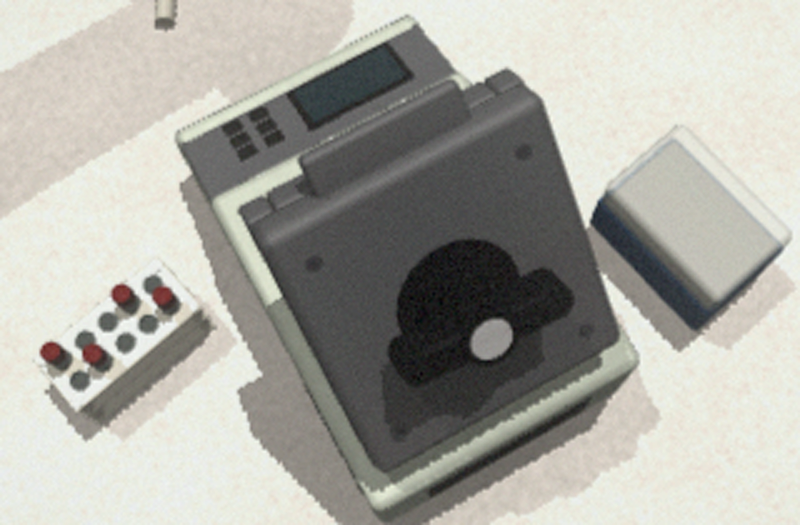

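View pics/t1.png

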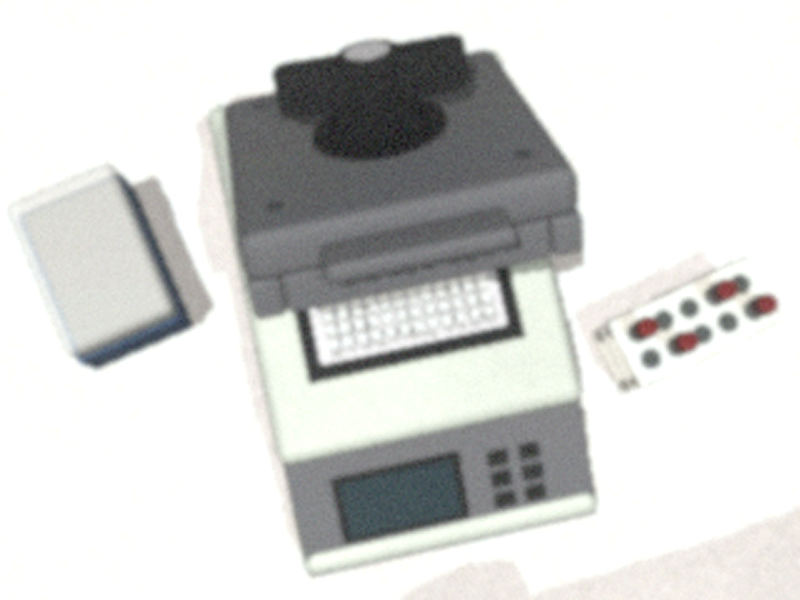

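The lid corners, lip, knob disc and bar ends are readable in both crops, so I'll fit cycler pose and lid angle to them across the two views.

```bash
cat > h.py <<'E'
import numpy as np, cv2
from rig import robot
from scipy.spatial.transform import Rotation as R
def proj(n,P):
    c=robot.camera_info(n); K=np.array([[c["fx"],0,c["cx"]],[0,c["fy"],c["cy"]],[0,0,1]])
    return cv2.projectPoints(np.float64(P),c["rvec"],c["tvec"],K,None)[0][:,0]
def lid2w(p,L):   # p=(x,y,yaw,theta); L lid points in mm relative to hinge
    Rz=R.from_euler('z',p[2]); L=np.atleast_2d(L)/1000
    return Rz.apply(R.from_euler('y',p[3]).apply(L)+[.105,0,.128])+[p[0],p[1],0]
E
cat > fit.py <<'E'
from h import *
from scipy.optimize import least_squares
S=[((0,-91,52),(385,470)),((0,91,52),(620,342)),((-100,0,99),(491,339)),((-224,-50,40),(300,158)),((-224,50,40),(458,82)),((-198,-50,40),(312,193)),((-198,50,40),(470,112))]
T=[((0,91,52),(228,107)),((0,-91,52),(497,53)),((-100,0,99),(367,50)),((-224,50,40),(327,280)),((-224,-50,40),(519,247)),((-198,50,40),(330,243)),((-198,-50,40),(515,210))]
S=[(a,np.array(b)/2.5+[150,150]) for a,b in S];T=[(a,np.array(b)/2.5+[160,110]) for a,b in T]
def res(p): return np.concatenate([proj(n,lid2w(p,[a for a,_ in D]))-[b for _,b in D] for n,D in(("side",S),("top",T))])
r=least_squares(lambda p:res(p).ravel(),[.65,0,0,.9],loss="soft_l1",f_scale=1.5)
p=r.x; print(p, np.round(res(p),1).tolist())
# free triangulation of knob top disc as a check
t=least_squares(lambda q:np.r_[proj("side",[q])[0]-S[2][1],proj("top",[q])[0]-T[2][1]],[.7,0,.3]).x
print("disc tri",t,"model",lid2w(p,(-100,0,99)))
E1,E2=(np.array(e)/2.5+[150,150] for e in((395,362),(568,290)))
def bar(a): u=np.array([np.cos(a),np.sin(a),0])*55; return np.array([[-100,0,85]]-u),np.array([[-100,0,85]]+u)
b=min(np.linspace(0,np.pi,180),key=lambda a:min(np.linalg.norm(np.r_[proj("side",lid2w(p,np.r_[bar(a)]))]-np.array(o)) for o in((E1,E2),(E2,E1))))
print("bar angle in lid",b)
np.save("p.npy",np.r_[p,b])
for n in("side","top"):
    im=cv2.imread(f"pics/{n}0.png")
    x=lambda P:(cv2.polylines(im,[np.int32(proj(n,P)*8)],True,(0,255,0),1,cv2.LINE_AA,3))
    x(lid2w(p,[(0,-91,52),(0,91,52),(-198,91,52),(-198,-91,52)]));x(lid2w(p,[(-198,-50,40),(-198,50,40),(-224,50,40),(-224,-50,40)]))
    x(np.c_[R.from_euler('z',p[2]).apply([(-.165,-.105,0),(-.165,.105,0),(.165,.105,.0),(.165,-.105,.0)])[:,:2]+p[:2],[0]*4])
    u=np.array([np.cos(b),np.sin(b),0]);v=np.array([-np.sin(b),np.cos(b),0]);c=np.array([-100,0,99]);x(lid2w(p,[c+55*u+11*v,c+55*u-11*v,c-55*u-11*v,c-55*u+11*v]))
    im=im[100:360,150:480]; cv2.imwrite(f"pics/o_{n}.png",im)
a=cv2.hconcat([cv2.imread("pics/o_side.png"),cv2.imread("pics/o_top.png")])
cv2.imwrite("pics/o.png",cv2.convertScaleAbs(cv2.resize(a,(800,315),interpolation=cv2.INTER_CUBIC),alpha=1.5))
E
python3 fit.py
```

```text
[0.56345526 0.04157747 0.20944316 0.86992479] [[-3.3, 3.1], [1.0, -0.5], [-1.9, -1.9], [-1.4, -0.0], [-0.3, -2.4], [0.8, 0.9], [0.4, 0.9], [-1.0, -0.5], [-0.5, -0.2], [2.0, 4.0], [-0.3, -2.6], [1.4, -5.5], [-3.6, 2.5], [-2.1, 0.3]]
disc tri [0.68130776 0.06780484 0.27209683] model [[0.67709182 0.0657321  0.26827156]]
bar angle in lid 1.439165349689179
```

View pics/o.png

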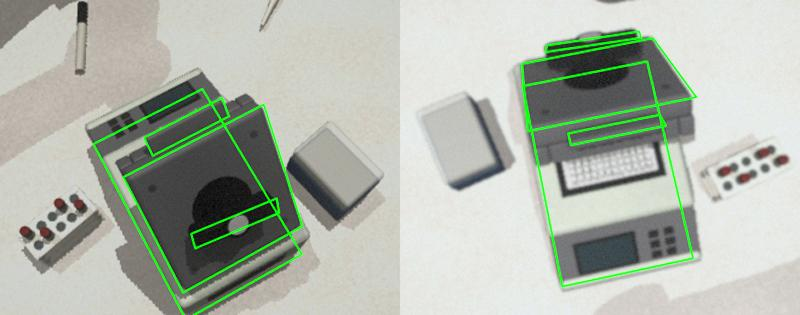

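The overlay is close, but a few correspondences are doubtful, such as the lip's lower edge in the top view. I'll refit with the base's front corners added and those readings corrected.

```bash
python3 - <<'E'
s=open('fit.py').read()
s=s.replace("((0,-91,52),(385,470)),","")
s=s.replace("((-224,50,40),(327,280)),((-224,-50,40),(519,247)),((-198,50,40),(330,243)),((-198,-50,40),(515,210))","((-224,50,28),(327,280)),((-224,-50,28),(519,247)),((-198,91,52),(243,242)),((-198,-91,52),(577,180))")
s=s.replace("S[2][1]","S[1][1]")
s=s.replace("def res(p): return ","B=np.array([[-.165,.105,0],[-.165,-.105,0]]);Bp=np.array([(310,573),(596,511)])/2.5+[160,110]\ndef res(p): return np.r_[proj('top',R.from_euler('z',p[2]).apply(B)+[p[0],p[1],0])-Bp,")
s=s.replace('(("side",S),("top",T))])','(("side",S),("top",T))])]').replace("f_scale=1.5","f_scale=1")
open('fit.py','w').write(s)
E
python3 fit.py
```

```text
[0.56147637 0.04117576 0.20833698 0.89332314] [[-0.3, -2.1], [-6.9, -0.4], [0.5, -0.9], [-1.5, -1.0], [-0.7, 0.8], [0.7, -1.7], [1.4, 1.7], [1.2, 1.6], [-0.7, 0.3], [-0.3, 0.8], [1.9, 3.2], [0.9, 3.2], [2.0, 0.6], [-2.6, -1.1], [3.2, -4.3]]
disc tri [0.68130776 0.06780484 0.27209683] model [[0.67834745 0.06588283 0.26797171]]
bar angle in lid 1.439165349689179
```

View pics/o.png

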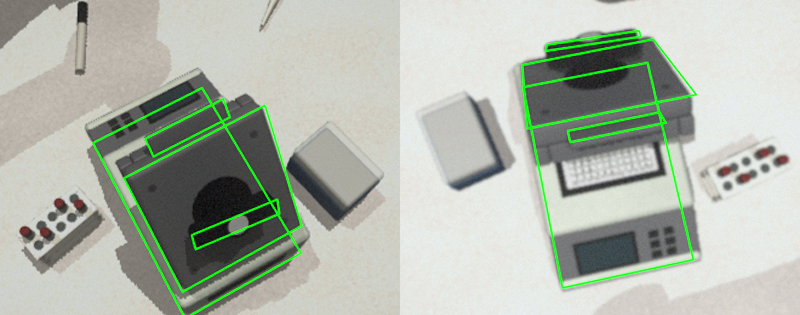

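The residuals are a few mm, which is enough for a guided push on the lip. Next I close the lid.

```bash
cat > close.py <<'E'
from h import *
p=np.load("p.npy"); yaw,th0=p[2],p[3]
Ro=np.array([[np.cos(yaw),np.sin(yaw),0],[np.sin(yaw),-np.cos(yaw),0],[0,0,-1]])
def tcp(th):
    q=p.copy(); q[3]=th
    return lid2w(q,(-213,0,40+8*np.sin(max(th,0))))[0]+[0,0,.019]
s=robot.get_state()
robot.gripper_to(0.0)
robot.move_linear([.30,-.5,.45],velocity=.3)
a=tcp(th0+.1); print("start",a,"end",tcp(0))
robot.move_ptp([a[0],a[1],.48],Ro)
print(robot.move_linear(a,velocity=.15,threshold=20))
f0=np.array(robot.get_state()["force"])
for th in np.linspace(th0+.1,0.04,11)[1:]:
    hit=robot.move_linear(tcp(th),velocity=.1,threshold=25)
    s=robot.get_state(); print(round(th,2),hit,np.round(s["force"]-f0,1),round(s["time"],1))
    if hit: break
else:
    print(robot.move_linear(tcp(-.04),velocity=.03,threshold=14)); s=robot.get_state(); print(s["ee_pos"],s["force"]-f0,"tip z over shut lip",s["ee_pos"][2]-.019-.168)
E
python3 close.py
```

```text
start [0.58872526 0.0469363  0.35095637] end [0.45581174 0.01883778 0.187     ]
False
0.9 False [-0.  -0.1 -0.4] 6.0
0.8 False [ 0.4  0.9 -0.5] 6.4
0.71 False [ 1.4  0.2 -0.8] 6.8
0.61 False [0.8 0.8 0.1] 7.1
0.52 False [ 0.5  0.8 -0.9] 7.5
0.42 False [ 0.8  1.1 -0.4] 7.9
0.33 False [-0.1  1.3 -0.1] 8.2
0.23 False [0.3 0.4 0.1] 8.6
0.14 False [-0.5  0.7 -1. ] 9.0
0.04 False [0.9 1.3 0.7] 9.3
True
[0.45650114 0.01893492 0.18710279] [-4.04367245  0.72690508 13.16818366] tip z over shut lip 0.00010278535527596944
```

The contact came at exactly the shut-lip height. I'll retreat, look, and measure the knob again.

Run:
```python
from h import *
s=robot.get_state();e=s["ee_pos"]
robot.move_linear(e+[0,0,.06],velocity=.2)
robot.move_linear([.34,-.12,.36],velocity=.3)
ims=[]
for n in("side","top"):
    im=robot.grab_frame(n)[:,:,::-1].copy(); cv2.imwrite(f"pics/{n}2.png",im)
a=cv2.imread("pics/side2.png")[150:350,220:420]; b=cv2.imread("pics/top2.png")[120:320,220:420]
cv2.imwrite("pics/c2.png",cv2.convertScaleAbs(cv2.resize(cv2.hconcat([a,b]),(800,400),interpolation=cv2.INTER_CUBIC),alpha=2.2))
print(robot.get_state()["time"])
```

```text
11.15
```

View pics/c2.png

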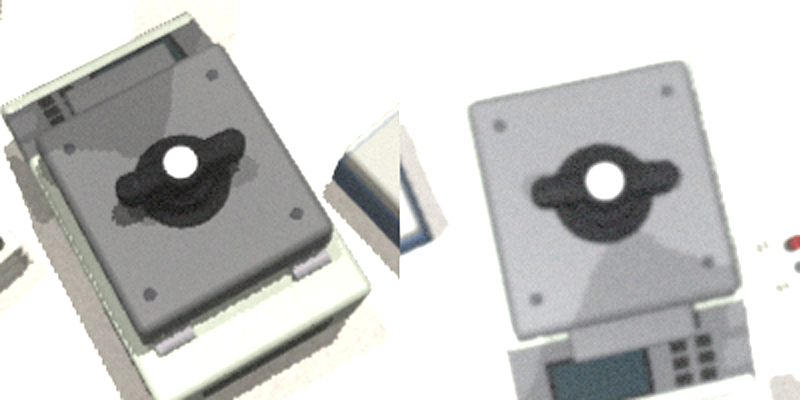

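The lid is flat. The knob's disc is at side (310,230.5) and top (322.5,210). In the top view the bar ends are at (286,215.5) and (359.5,207.5). Next I triangulate and plan the grasp.

```bash
cat > plan.py <<'E'
from h import *
from scipy.optimize import least_squares
d=least_squares(lambda q:np.r_[proj("side",[q])[0]-[310,230.5],proj("top",[q])[0]-[322.5,210]],[.6,0,.25]).x
p=np.load("p.npy").copy();p[3]=0;print("disc",d,"model",lid2w(p,(-100,0,99)))
def back(n,px,z): return least_squares(lambda q:proj(n,[[q[0],q[1],z]])[0]-px,[.6,.05]).x
a,b=back("top",[286,215.5],.22),back("top",[359.5,207.5],.22)
c,e=back("side",[279.5,245],.22),back("side",[341.5,219.5],.22)
print("len",np.linalg.norm(a-b),np.linalg.norm(c-e),"mid",(a+b)/2,(c+e)/2)
phi=np.arctan2(*(a-b)[::-1]);print("phi",phi,np.arctan2(*(e-c)[::-1]))
for k in(0,1):
    f=phi+k*np.pi
    Ro=np.array([[np.cos(f),np.sin(f),0],[np.sin(f),-np.cos(f),0],[0,0,-1]])
    q=robot.ik([d[0],d[1],.223],Ro);print(k,None if q is None else np.round(q,3))
E
python3 plan.py
```

```text
disc [0.5753088  0.04466514 0.23313403] model [[0.56636826 0.04220993 0.227     ]]
len 0.10954721989460031 0.10533498945064998 mid [0.5759095  0.04421957] [0.57380623 0.04526313]
phi 1.6857247746322264 1.6847724105270008
0 [ 0.329  0.389 -0.584  1.723  0.236  1.101 -0.214]
1 [-0.918  0.544  1.086  1.763 -0.523  1.159 -2.699]
```

Both views agree on a knob centre at (0.575, 0.045) and a bar direction of 1.685 rad. The J7 = -2.70 posture gives about 5.5 rad of clockwise travel in a single grasp.

```bash
cat > grip.py <<'E'
from h import *
f=1.685+np.pi; Ro=np.array([[np.cos(f),np.sin(f),0],[np.sin(f),-np.cos(f),0],[0,0,-1]])
C=[.575,.045]
s=robot.get_state(); robot.move_linear(s["ee_pos"]*[1,1,0]+[0,0,.45],velocity=.3)
q=robot.ik(C+[.42],Ro); print(np.round(q,2)); assert q[6]<-2.3
robot.gripper_to(.06); robot.goto_joints(q)
robot.move_linear(C+[.26],velocity=.25); 
print("hit",robot.move_linear(C+[.224],velocity=.06,threshold=8))
s=robot.get_state();print(s["ee_pos"],s["force"],s["moment"],s["time"])
robot.gripper_to(0.0)
s=robot.get_state();print(s["opening"],s["grasp_force"],s["force"],s["moment"],np.round(s["qpos"],2),s["time"])
E
python3 grip.py
```

```text
[-1.    0.41  1.23  1.47 -0.38  1.53 -2.81]
hit False
[0.57513151 0.04485385 0.22418137] [-0.06180838 -0.20963634 -0.13192287] [0.10796199 0.00996979 0.00264445] 16.575
0.021666711064069765 29.815634787082672 [-5.29404822  0.62352665  3.98183812] [ 0.17073901  1.23783362 -0.00254127] [-0.93  0.55  1.1   1.76 -0.53  1.17 -2.69] 17.25
```

The grip is good: 21.7 mm opening against a 22 mm bar. Now I turn J7 in small steps while watching the moment.

```bash
cat > turn.py <<'E'
from h import *
import sys
q=np.array(robot.get_state()["qpos"]); q0=q[6]; lim=float(sys.argv[1]); stop=float(sys.argv[2])
while q[6]+.15<2.78 and q[6]-q0<lim:
    q[6]+=.15; robot.goto_joints(q); s=robot.get_state()
    print(round(q[6],2),round(s["qpos"][6]-q[6],3),"Mz",round(s["moment"][2],3),"F",np.round(s["force"],1),"op",round(s["opening"]*1e3,1),round(s["time"],2))
    if abs(s["moment"][2])>stop or np.linalg.norm(s["force"])>30: break
E
python3 turn.py 5 .2
```

```text
-2.54 -0.004 Mz 0.092 F [-4.7 -0.   4.5] op 21.7 17.52
-2.39 -0.003 Mz 0.082 F [-5.6 -0.4  5.1] op 21.4 17.8
-2.24 -0.003 Mz 0.058 F [-6.6  0.1  5.1] op 22.0 18.07
-2.09 -0.003 Mz 0.012 F [-9.2 -1.3  6.4] op 21.5 18.35
-1.94 -0.003 Mz 0.013 F [-8.9 -2.1  7.7] op 21.8 18.62
-1.79 -0.003 Mz 0.032 F [-10.   -2.6   7.8] op 22.1 18.9
-1.64 -0.003 Mz 0.092 F [-10.1  -3.    8. ] op 21.9 19.18
-1.49 -0.003 Mz 0.041 F [-10.   -4.7   8.2] op 21.7 19.45
-1.34 -0.003 Mz 0.056 F [-10.6  -4.3   8.2] op 21.9 19.73
-1.19 -0.003 Mz 0.057 F [-10.8  -5.2   8.8] op 21.7 20.0
-1.04 -0.003 Mz 0.017 F [-10.5  -6.4   8.7] op 21.8 20.27
-0.89 -0.004 Mz -0.518 F [-7.1 -6.7  5.7] op 21.5 20.55
```

Run:
```python
from h import *
robot.pause(.2);s=robot.get_state();print(s["force"],s["moment"],s["ee_pos"],s["tool_rot"][:,0],np.round(s["qpos"],3),s["opening"],s["grasp_force"])
cv2.imwrite("pics/side3.png",robot.grab_frame("side")[:,:,::-1]);
a=cv2.imread("pics/side3.png")[130:350,200:440]
b=robot.grab_frame("top")[100:320,200:440,::-1]
cv2.imwrite("pics/c3.png",cv2.convertScaleAbs(cv2.resize(cv2.hconcat([a,b]),(800,367),interpolation=cv2.INTER_CUBIC),alpha=2))
```

```text
[-7.72174493 -6.52273477  4.7773344 ] [-1.61527474  1.74914702 -0.53086401] [0.57396673 0.04346968 0.22406815] [ 0.94377247  0.33058723 -0.00236876] [-0.927  0.55   1.102  1.764 -0.53   1.166 -0.897] 0.022068136615047345 30.332497358322144
```

View pics/c3.png

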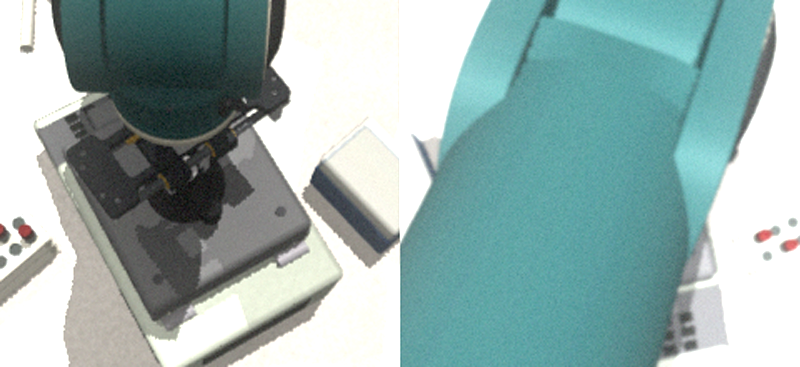

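The tool's x axis shows I turned counter-clockwise: on this wrist, J7+ is counter-clockwise seen from above. The screw has been backed off to its open stop, which can be undone. I'll regrasp half a turn round at J7 ≈ 2.25, which leaves 5 rad of clockwise travel, then turn the other way.

```bash
cat > regrip.py <<'E'
from h import *
robot.gripper_to(.06); s=robot.get_state()
e=s["ee_pos"]; robot.move_linear([e[0],e[1],.275],velocity=.2)
q=np.array(robot.get_state()["qpos"]); q[6]+=np.pi; robot.goto_joints(q)
C=[.5735,.0433]; robot.move_linear(C+[.275],velocity=.2)
print("hit",robot.move_linear(C+[.226],velocity=.08,threshold=8))
s=robot.get_state();print(s["ee_pos"],s["force"],s["moment"])
robot.gripper_to(0.0)
s=robot.get_state();print(s["opening"],s["grasp_force"],s["force"],s["moment"],np.round(s["qpos"],2),s["tool_rot"][:,0],s["time"])
E
python3 regrip.py
sed -i 's/while .*/while q[6]-.15>-2.79 and q0-q[6]<lim:/; s/q\[6\]+=.15/q[6]-=.15/' turn.py
python3 turn.py 0.25 .4
```

```text
hit False
[0.57368788 0.04311929 0.22625819] [0.20353055 0.43517011 0.39317232] [ 0.03678251 -0.13303448 -0.009688  ]
0.02275210381092577 29.27246038801968 [-0.83886294 -0.4567166   0.68622001] [ 0.09272702 -0.11401378 -0.2552313 ] [-0.93  0.54  1.1   1.76 -0.53  1.17  2.25] [-9.41662276e-01 -3.36559163e-01 -2.97000679e-04] 26.45
2.1 0.004 Mz -0.058 F [-1.   0.7  0.4] op 22.7 26.73
1.95 0.006 Mz -0.103 F [-1.1  2.2  0.8] op 22.4 27.0
```

```bash
python3 turn.py 4.7 .2; python3 -c "
from rig import robot;s=robot.get_state();print(s['tool_rot'][:,0])"
```

```text
1.8 0.007 Mz -0.065 F [0.7 1.6 1.8] op 22.7 27.27
1.65 0.008 Mz -0.054 F [-0.7  2.9  1.1] op 22.3 27.54
1.5 0.008 Mz -0.039 F [0.1 5.4 0.6] op 22.4 27.82
1.35 0.006 Mz -0.119 F [1.1 4.8 0.2] op 22.6 28.09
1.2 0.006 Mz -0.09 F [ 0.8  6.  -0.1] op 22.8 28.37
1.05 0.006 Mz -0.059 F [2.5 5.6 0.1] op 22.4 28.64
0.9 0.006 Mz -0.058 F [ 3.6  5.8 -1.4] op 22.0 28.92
0.75 0.006 Mz -0.024 F [ 3.8  6.4 -1.3] op 23.0 29.19
0.6 0.006 Mz -0.018 F [ 4.6  5.8 -2.4] op 22.8 29.47
0.45 0.006 Mz -0.02 F [ 5.2  6.6 -3.7] op 22.3 29.74
0.3 0.006 Mz -0.094 F [ 6.5  5.6 -3. ] op 22.5 30.02
0.15 0.006 Mz -0.091 F [ 8.3  6.3 -4.4] op 22.5 30.29
0.0 0.006 Mz -0.089 F [ 7.8  4.9 -4.8] op 22.5 30.57
-0.15 0.006 Mz -0.099 F [ 8.9  4.8 -5.1] op 22.7 30.84
-0.3 0.006 Mz -0.069 F [ 9.4  3.4 -4.8] op 22.2 31.12
-0.45 0.006 Mz -0.039 F [ 9.7  4.  -4.7] op 22.1 31.39
-0.6 0.006 Mz -0.071 F [ 8.4  4.  -5.5] op 21.7 31.67
-0.75 0.006 Mz -0.107 F [ 8.7  3.8 -6.3] op 22.5 31.94
-0.9 0.006 Mz -0.083 F [ 8.   2.9 -5.1] op 22.3 32.22
-1.05 0.006 Mz -0.07 F [ 7.2  1.7 -4.3] op 22.3 32.49
-1.2 0.006 Mz -0.053 F [ 8.   2.3 -4.5] op 21.9 32.77
-1.35 0.006 Mz -0.117 F [ 7.4  2.6 -3.6] op 22.5 33.04
-1.5 0.006 Mz -0.103 F [ 7.1  1.2 -4.3] op 22.4 33.32
-1.65 0.006 Mz -0.04 F [ 7.9  2.5 -3.9] op 22.3 33.59
-1.8 0.006 Mz -0.095 F [ 7.8  1.7 -3.4] op 21.9 33.87
-1.95 0.009 Mz 0.257 F [ 4.7  2.5 -0.7] op 21.9 34.14
[ 7.64719122e-01 -6.44363754e-01  1.26955294e-04]
```

The stop came after about 4.1 rad, as expected for a screw range of 4.0. I'll continue in finer steps to see the clutch click.

```bash
sed -i 's/\.15/.07/g; s/>-2.79/>-2.80/' turn.py; python3 turn.py 0.8 .8
```

```text
-2.01 0.007 Mz 0.682 F [ 3.1  1.2 -1. ] op 22.1 34.39
-2.08 0.005 Mz 0.812 F [0.4 1.1 0.4] op 21.8 34.64
```

```bash
python3 turn.py 0.7 1.6; python3 -c "
from rig import robot;s=robot.get_state();print(s['tool_rot'][:,0],s['moment'],s['qpos'])"
```

```text
-2.14 0.004 Mz 0.849 F [1.4 0.8 1.3] op 22.5 34.89
-2.21 0.004 Mz 1.012 F [ 2.5 -1.5  0.2] op 23.1 35.14
-2.28 0.004 Mz 1.109 F [-0.7  0.   4.5] op 23.9 35.39
-2.35 0.004 Mz 1.193 F [ 2.1 -2.7  4.2] op 24.6 35.64
-2.42 0.003 Mz 0.072 F [ 4.6 -0.   1.5] op 21.9 35.89
-2.49 0.004 Mz 0.405 F [ 4.1 -0.9  2.4] op 22.0 36.14
-2.56 0.004 Mz 0.704 F [ 3.8 -1.   3.4] op 21.6 36.39
-2.63 0.003 Mz 0.855 F [ 1.9 -0.1  5.7] op 22.2 36.64
-2.7 0.003 Mz 1.051 F [0.7 1.6 7.8] op 23.1 36.89
-2.77 0.003 Mz 0.89 F [0.3 1.9 7.9] op 23.6 37.14
[ 0.03943495 -0.9992211  -0.0014443 ] [ 0.59143069 -0.10659639  0.89040622] [-0.92659944  0.54221757  1.09977558  1.76408383 -0.52561298  1.16573985
 -2.76963135]
```

The moment built to 1.2 N m and dropped at J7 ≈ -2.4, about 0.5 rad past the stop, which is what one clutch click would look like. I'll release, back off and check the bar angle. It should be about 2.10 rad if the clutch clicked once, and 2.62 if it didn't.

Run:
```python
from h import *
robot.gripper_to(.06); e=robot.get_state()["ee_pos"]
robot.move_linear([e[0],e[1],.36],velocity=.25)
robot.move_linear([.36,-.15,.40],velocity=.3)
for n in("side","top"): cv2.imwrite(f"pics/{n}4.png",robot.grab_frame(n)[:,:,::-1])
a=cv2.imread("pics/side4.png")[150:350,220:420]; b=cv2.imread("pics/top4.png")[120:320,220:420]
cv2.imwrite("pics/c4.png",cv2.convertScaleAbs(cv2.resize(cv2.hconcat([a,b]),(800,400),interpolation=cv2.INTER_CUBIC),alpha=2.2))
print(robot.get_state()["time"])
```

```text
Traceback (most recent call last):
rig.PlanningError: the arm cannot follow that straight line within its joint ranges
```

Run:
```python
from h import *
e=robot.get_state()["ee_pos"]
robot.move_linear([e[0],e[1],.265],velocity=.2)
q=np.array(robot.get_state()["qpos"]); q[6]+=1.2; robot.goto_joints(q)
robot.move_linear([e[0],e[1],.38],velocity=.25)
robot.goto_joints([-.6,.1,0.6,1.7,0,1.3,-1.5]) if 0 else robot.move_linear([.42,-.15,.40],velocity=.3)
for n in("side","top"): cv2.imwrite(f"pics/{n}4.png",robot.grab_frame(n)[:,:,::-1])
a=cv2.imread("pics/side4.png")[150:350,220:420]; b=cv2.imread("pics/top4.png")[120:320,220:420]
cv2.imwrite("pics/c4.png",cv2.convertScaleAbs(cv2.resize(cv2.hconcat([a,b]),(800,400),interpolation=cv2.INTER_CUBIC),alpha=2.2))
print(robot.get_state()["time"])
```

```text
41.2667
```

View pics/c4.png

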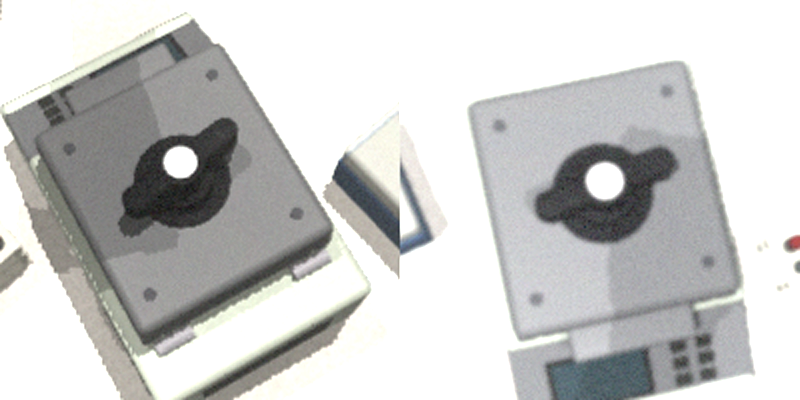

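The bar rests at about 1.93 rad. The stop was at about 2.50, so it sits about 0.57 rad past the stop, which is one click held. The lid is flat, and I see no change in the neighbours' visible parts. Handing in.

```bash
python3 -c "
from rig import robot;print(robot.sign_off())"
```

```text
the job is handed in; nothing more can be done
None
```

I handed the job in at about 41 s: the lid is shut, the screw is clamped at its stop, and the clutch clicked once, judging by the torque and the bar's final angle; I first turned the knob the wrong way by mistake, to its open stop, then regripped and turned it clockwise, and the arm never went near the rack or tip box.

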